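# Refit a gate valve's handwheel on its splined spindle and crack the valve open

## Task

Put the handwheel back on the valve's splined spindle: press it down lightly and rock it round until the splines mesh, then slide it fully home against the shoulder without forcing it. Then open the valve about a quarter turn anticlockwise with the handwheel and let go, leaving the other things on the bench alone.

Things in the scene. Friction and masses are not known exactly. Their poses are not given: they have to be found in the camera images.
- wheel: dark cast handwheel, 0.34 to 0.53 kg, lying hub up on the bench: rim 120 mm across and 12 mm thick, four flat spokes (tops 10 mm up, at 45, 135, 225, 315 degrees from x), hexagonal hub 34 mm across flats, 36 mm high, to be gripped across two flats. Origin: bore centre at the underside, where hub and rim are level. z up along the bore; hub flats face x and every 60 degrees from it.
- hub_top (a point): centre of the wheel hub's top face, 36 mm above the wheel's origin, axes as the wheel's. The bore runs right through. Its six inner teeth, 3.7 mm wide at the tips and 5 mm at the roots, 22 mm high, tips on a 15 mm circle, stand at 30, 90, ... degrees from x; the grooves between (21 mm across their floors) at 0, 60, ... Any of the six positions on the spindle will do.
- shoulder (a point): point on the spindle's axis level with the flat steel shoulder (29 mm across) on which the hub's underside rests when home; 150 mm above the bench. z up along the spindle, x along the pipe. Splines start here: six, 3.8 mm wide, 20 mm across, 20 mm high, on a 14 mm core. Their angle differs each time and neither this point nor the joint tells it: find it by feel.
- spline_top (a point): point on the spindle's axis 20 mm above the shoulder, at the upper ends of the splines, where the hub's underside stops until they mesh (about 2 to 3 degrees to spare either way; repeats every 60 degrees). The plain 14 mm core goes on 14 mm above it as a pilot, tapering over its last 5 mm to 9 mm. Axes as the shoulder's, not the splines'.
- valve: fixed: plywood board, 310 x 100 mm, with a 54 mm copper pipe, 300 mm long, axis 62 mm up, along the board, and in its middle a brass gate valve (76 mm wide, 141 mm to its gland nut's top). Origin: on the bench below the spindle; x along the pipe, z up. The spindle turns, and gives 1 mm downwards at 30 N. Pressing or wrenching the wheel on it with more than 50 N harms it.
- spindle (a joint): how far the spindle is turned, rad: 0 = as found, valve lightly shut (it goes 0.5 rad further clockwise to a hard stop, -0.5), growing anticlockwise seen from above as the valve opens, up to 6. A quarter turn is 1.57. The gland's friction resists with about 0.15 N m, more than a wheel rubbing lightly on the spline ends can overcome.
- paste_jar: bystander: white jar of jointing paste with a black lid, 64 mm across, 70 mm high; origin: centre of its underside
- wrench: bystander: steel spanner 200 mm long, lying flat along its x axis; origin: middle of its underside
- union: bystander: brass union fitting, 52 mm across, 40 mm high; origin: centre of its underside
Things that resemble listed ones, but are neither listed nor needed, are in the scene too. Several things look just like the wheel: the one meant starts farthest from the robot's base.

How it is judged:
By the outcome, as a careful person would: the job done as asked, in the order asked, and still so for the second after the job is handed in, with the robot touching nothing.
It also fails if it takes over 58 s, if anything falls off the work surface, if the arm or the gripper's body presses on something with over 40 N, if the wrist force passes 120 N, or if a joint passes its speed limit or range.

## Robot

A 7-joint arm with a two-finger parallel gripper is mounted at the origin on the work surface. World frame = base frame: x ahead of the robot, y to its left, z up, the work surface at z = 0. Lengths are in m, angles in rad, forces in N, time in s.
With the tool pointing down it reaches from about 0.35 to 0.775 m from the base axis. Payload 3.1 kg.
Tool frame: the origin (TCP) lies at the very end of the fingers, on their centre line; the grasp point (between the pads) lies 19 mm behind it; z points along the fingers, y is the line along which they close (so a half turn about z gives the same grasp; the last joint's range is limited). The gripper opens to 85 mm and grips with 20 to 120 N. Pads are 22 mm wide; open, the fingers measure 114 mm over their backs; the gripper's body (76 mm by 85 mm) begins 54 mm behind the grasp point. The pads swing forward as they close: fully open they stand 13 mm farther back than shut.
Start: joints at [1.249, 0.311, 0.014, 1.512, -0.004, 1.319, -0.027], TCP at [0.152, -0.529, 0.231] pointing down, gripper open.
Joint ranges: [-2.7, 2.7], [-0.3, 1.91], [-1.27, 1.3], [0.12, 2.57], [-1.44, 4.58], [0.2, 2.03], [-3.05, 3.05]. Speed limits (rad/s): [2.79, 2.79, 3.14, 3.14, 3.14, 3.14, 3.14].

## Interface

Orientations are given as a unit quaternion [x, y, z, w].
In Python, from rig import ctrl, optics, sign_off gives the robot as it stands.
- The arm moves only by the tool carry_out, never from a script. Its argument "series" is a list of rows, each an object of numbers: "jaw": the opening, from -1 (shut) to 1 (fully open); "dx", "dy", "dz": the shift along the tool's x, y, z in cm; "wx", "wy", "wz": the turn, a rotation vector about the tool's x, y, z in rad. In form: [{"jaw": .., "dx": .., "dy": .., "dz": .., "wx": .., "wy": .., "wz": ..}, ...]. A call has 1 to 12 rows; each row shifts and turns the commanded pose from where the row before left it, along the tool's axes as they then stand; what a row does not reach is not made up. A row lasts 1/10 s, in which the tool goes at most 50 mm and 8.59 degrees, less where a joint would pass 70% of its speed; a pose out of reach is approached as far as the arm can. A call with a gripper value outside its range is refused whole. The fingers move at their own pace and stop on an object; the grip force is fixed at half the most. Time passes only in rows, so rows that do not move let the fingers close. It gives the time, the measured TCP pose, the force, the opening and the grip force at its end, in the units of the state.
- ctrl.sense(): the state, without advancing time (a new reading comes with each control period).
- optics.grab_frame(name): name is "scene" or "top" or "wrist"; returns a dict with "color" (480x640x3 uint8, red, green, blue), "fx", "fy", "cx", "cy" (pixels), "k1" (the pictures are not rectified: a ray, as slopes to the right and down, at radius r is drawn at 1 + k1 r^2 times it, then the intrinsics apply), "R" (3x3) and "t" (3): a world point X has camera coordinates R X + t. Camera axes: x right, y down, z forward; pixel columns grow to the right and rows downward; lengths in m; the calibration is good to about 2 mm. A picture is of the moment at which its call begins. There is no depth.
- sign_off(): hands the job in; it is judged then, once.
Trained networks look in a picture, given as the dict that the camera call returned (one of the last four; its "shot" number tells which), for a name from the list of things; names that differ only in an ending like _2 or _b are one class to them, and where a whole thing is asked for, a point or a joint stands for the part that bears it (a point fixed in the world has none). Each returns a list of dicts, best first, with "score" (0 to 1); they miss things now and then, are a little off and sometimes report something else, mostly with a low value. They report only what shows in the picture. A call takes as long as a camera call. They do not tell look-alikes from the thing itself.
- optics.recognise(thing, picture): "centre" ([x, y, z] in m, in world coordinates, good to about 4 mm: the middle of the surface that is visible of it).
- optics.regions_of(thing, picture): "mask" (480x640 bool, what is visible of it).
The state is a dict: "t": time; "q": joint angles; "joint_velocities": joint speeds; "joint_torque": joint torques, N m; "position": TCP position; "eef_rot": TCP orientation; "force": force on the tool from outside, world axes, zero at the start; "ft_torque": the same for the moment, N m; "gripper_width": finger opening in m; "finger_force": force on a finger pad.
Only numpy, scipy, OpenCV 4.12 (cv2) and the standard library are available. Lean on these libraries where they do the work, as an engineer would, in place of code of your own. Each camera call takes 0.05 s, during which the arm holds its last target. There are 200 camera calls.

## Working session

There is one attempt and no reset: what is moved stays moved. The work goes in short steps, Python scripts to look and compute and a tool call to move; the robot and the scene stay as the last step left them, time stands still between calls to the robot, and variables do not carry over. Pictures are saved under pics/ and viewed, at most 10 in all, crops included, and the job is handed in when it is done.

Besides the shell and the picture viewer there is one more tool, called after "Call:" by a JSON object that holds its "op" and its "data". carry_out: Moves the arm, as the interface text tells. Its arguments: {"type":"object","properties":{"series":{"type":"array"}},"required":["series"]}

```bash
mkdir -p pics; cat > h.py <<'E'
import numpy as np, cv2
from rig import ctrl, optics
def save(n,im): cv2.imwrite('pics/'+n+'.png',im[:,:,::-1])
E
python3 - <<'E'
from h import *
s=ctrl.sense(); print(s)
for c in ['scene','top']:
    f=optics.grab_frame(c); save(c+'0',f['color']); print(c,f['fx'],f['k1'],np.round(-f['R'].T@f['t'],3))
    for n in ['wheel','hub_top','shoulder','spline_top','valve','paste_jar','wrench','union']:
        try: print(n,[(np.round(d['centre'],3).tolist(),round(d['score'],2)) for d in optics.recognise(n,f)])
        except Exception as e: print(n,e)
E
```

```text
{'t': 0.0, 'q': array([ 1.24929564,  0.31176348,  0.01397544,  1.51304615, -0.00437621,
        1.31918593, -0.02722509]), 'joint_velocities': array([-1.52275513e-04, -8.80994592e-04, -1.60549754e-03,  2.75742162e-05,
        5.36383295e-04, -9.83960086e-04,  7.69631255e-04]), 'joint_torque': array([-1.02231995e-04, -3.79913664e+01,  1.45790102e-01, -2.30586451e+01,
        1.19335845e-02,  1.36860867e-02, -1.27341389e-05]), 'position': array([ 0.15170313, -0.52791479,  0.23020468]), 'eef_rot': array([ 9.90224080e-01,  1.39480696e-01, -2.22401353e-04, -1.16524508e-03]), 'force': array([0.21329547, 0.55859102, 0.47915892]), 'ft_torque': array([-0.03349682, -0.00783591, -0.01983626]), 'finger_force': 0.0, 'gripper_width': 0.08533874451680529}
scene 607.3799218187365 -0.03511884632428874 [ 1.144 -0.628  1.204]
wheel [([0.462, -0.011, 0.011], 0.93), ([0.508, -0.168, 0.012], 0.65), ([0.343, -0.163, 0.012], 0.64), ([0.537, 0.19, 0.162], 0.55)]
hub_top [([0.344, -0.162, 0.012], 0.96), ([0.509, -0.168, 0.008], 0.89), ([0.461, -0.011, 0.012], 0.61)]
shoulder [([0.544, 0.171, 0.075], 0.56)]
spline_top [([0.546, 0.169, 0.074], 0.9)]
valve [([0.549, 0.168, 0.073], 0.84)]
paste_jar [([0.787, -0.007, 0.066], 0.82)]
wrench [([0.441, 0.41, 0.01], 0.67), ([0.549, 0.165, 0.072], 0.36)]
union [([0.4, -0.408, 0.031], 0.79)]
top 487.4776496512836 -0.09595477178507603 [0.434 0.011 1.315]
wheel [([0.455, -0.002, 0.009], 0.97), ([0.334, -0.161, 0.011], 0.93), ([0.504, -0.163, 0.009], 0.56)]
hub_top [([0.503, -0.162, 0.009], 0.81), ([0.336, -0.153, 0.015], 0.69), ([0.457, -0.005, 0.011], 0.67)]
shoulder [([0.516, 0.18, 0.082], 0.64)]
spline_top [([0.521, 0.178, 0.08], 0.72)]
valve []
paste_jar [([0.765, 0.01, 0.069], 0.85), ([0.519, 0.181, 0.082], 0.38)]
wrench [([0.442, 0.411, 0.006], 0.73)]
union [([0.386, -0.392, 0.032], 0.53)]
```

View pics/scene0.png

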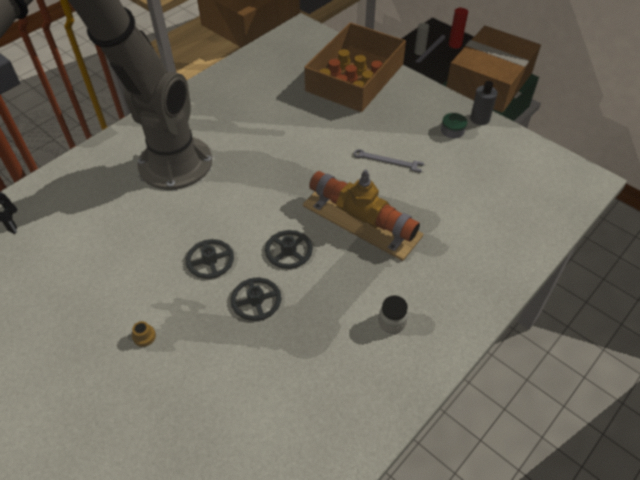

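View pics/top0.png

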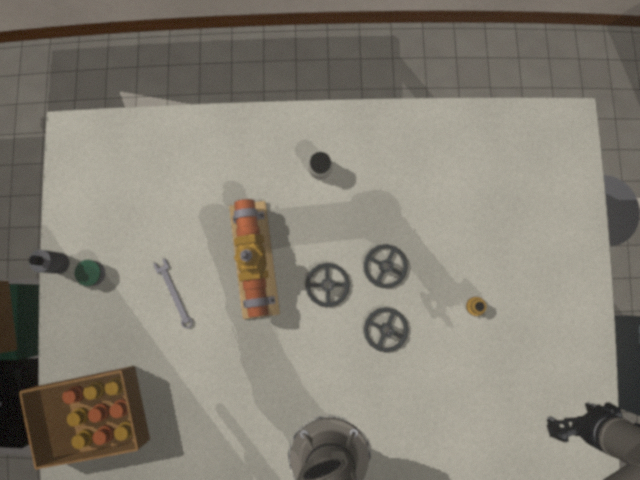

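Call:
{"op": "carry_out", "data": {"series": [{"jaw": 1, "dx": 3.6, "dy": -2.1, "dz": -0.4}, {"jaw": 1, "dx": 3.6, "dy": -2.1, "dz": -0.4}, {"jaw": 1, "dx": 3.6, "dy": -2.1, "dz": -0.4}, {"jaw": 1, "dx": 3.6, "dy": -2.1, "dz": -0.4}, {"jaw": 1, "dx": 3.6, "dy": -2.1, "dz": -0.4}, {"jaw": 1, "dx": 3.6, "dy": -2.1, "dz": -0.4}, {"jaw": 1, "dx": 3.6, "dy": -2.1, "dz": -0.4}, {"jaw": 1, "dx": 3.6, "dy": -2.1, "dz": -0.4}, {"jaw": 1, "dx": 3.6, "dy": -2.1, "dz": -0.4}, {"jaw": 1, "dx": 3.6, "dy": -2.1, "dz": -0.4}, {"jaw": 1, "dx": 3.6, "dy": -2.1, "dz": -0.4}, {"jaw": 1, "dx": 3.6, "dy": -2.1, "dz": -0.4}]}}

```text
validation failed for argument at $.se...
```

```bash
cat >> h.py <<'E'
def ray(f,u,v):
    p=cv2.undistortPoints(np.array([[[u,v]]],float),np.array([[f['fx'],0,f['cx']],[0,f['fy'],f['cy']],[0,0,1]]),np.array([f['k1'],0,0,0]))[0,0]
    R=np.array(f['R']); return -R.T@f['t'], R.T@np.array([p[0],p[1],1])
def plane(f,u,v,z):
    o,d=ray(f,u,v); return o+d*(z-o[2])/d[2]
def proj(f,X):
    Y=np.array(f['R'])@X+f['t']; x,y=Y[:2]/Y[2]; k=1+f['k1']*(x*x+y*y)
    return f['fx']*k*x+f['cx'], f['fy']*k*y+f['cy']
def rect(f,c,z,half,n=480):
    "top-down map: right=+x, up=+y"
    g=np.linspace(-half,half,n); X,Y=np.meshgrid(c[0]+g,c[1]-g)
    P=np.stack([X,Y,0*X+z],-1)@np.array(f['R']).T+f['t']; x=P[...,0]/P[...,2]; y=P[...,1]/P[...,2]; k=1+f['k1']*(x*x+y*y)
    return cv2.remap(f['color'],(f['fx']*k*x+f['cx']).astype('f4'),(f['fy']*k*y+f['cy']).astype('f4'),cv2.INTER_LINEAR)
E
python3 - <<'E'
from h import *
s=ctrl.sense(); print(s['t'],s['position'],s['eef_rot'],s['q'])
f=optics.grab_frame('wrist'); print(-f['R'].T@f['t'],f['R'],f['fx'])
for n in ['wheel','hub_top']: print(n,[(np.round(d['centre'],3).tolist(),round(d['score'],2)) for d in optics.recognise(n,f)])
save('w1',f['color'])
E
```

```text
0.9 [ 0.15189644 -0.52861052  0.23129686] [ 9.90224804e-01  1.39480597e-01 -2.97641387e-05  1.01852230e-05] [ 1.24929395  0.31088297  0.01402642  1.51154053 -0.00436591  1.31918999
 -0.02718762]
[ 0.22979369 -0.50588108  0.37457012] [[ 2.76386969e-01 -9.61046349e-01 -3.97358268e-04]
 [-9.11913300e-01 -2.62387279e-01  3.15542468e-01]
 [-3.03355199e-01 -8.68494701e-02 -9.48911373e-01]] 431.8654437435346
wheel []
hub_top []
```

View pics/w1.png

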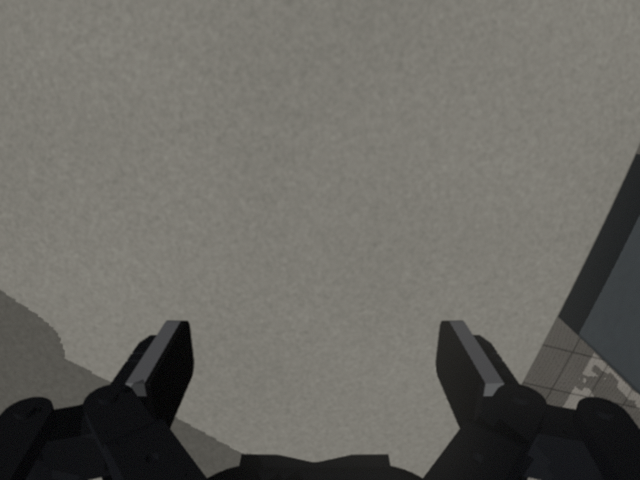

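Call:
{"op": "carry_out", "data": {"series": [{"jaw": 1, "dx": 3.6, "dy": -2.1, "dz": -0.4, "wx": 0, "wy": 0, "wz": 0}, {"jaw": 1, "dx": 3.6, "dy": -2.1, "dz": -0.4, "wx": 0, "wy": 0, "wz": 0}, {"jaw": 1, "dx": 3.6, "dy": -2.1, "dz": -0.4, "wx": 0, "wy": 0, "wz": 0}, {"jaw": 1, "dx": 3.6, "dy": -2.1, "dz": -0.4, "wx": 0, "wy": 0, "wz": 0}, {"jaw": 1, "dx": 3.6, "dy": -2.1, "dz": -0.4, "wx": 0, "wy": 0, "wz": 0}, {"jaw": 1, "dx": 3.6, "dy": -2.1, "dz": -0.4, "wx": 0, "wy": 0, "wz": 0}, {"jaw": 1, "dx": 3.6, "dy": -2.1, "dz": -0.4, "wx": 0, "wy": 0, "wz": 0}, {"jaw": 1, "dx": 3.6, "dy": -2.1, "dz": -0.4, "wx": 0, "wy": 0, "wz": 0}, {"jaw": 1, "dx": 3.6, "dy": -2.1, "dz": -0.4, "wx": 0, "wy": 0, "wz": 0}, {"jaw": 1, "dx": 3.6, "dy": -2.1, "dz": -0.4, "wx": 0, "wy": 0, "wz": 0}, {"jaw": 1, "dx": 2, "dy": -1, "dz": -0.4, "wx": 0, "wy": 0, "wz": 0}, {"jaw": 1, "dx": 0, "dy": 0, "dz": 0, "wx": 0, "wy": 0, "wz": 0}]}}

```text
t: 2.25
position: [0.4595, -0.2078, 0.2759]
eef_rot: [0.99, 0.144, 0.002, -0.001]
force: [-0.3, -0.1, -0.9]
gripper_width: 0.0852
finger_force: 0.0
```

```bash
python3 - <<'E'
from h import *
s=ctrl.sense(); print(s['t'],s['position'],s['eef_rot'],s['q'])
f=optics.grab_frame('wrist'); print(-f['R'].T@f['t'],f['fx'])
for n in ['wheel','hub_top']: print(n,[(np.round(d['centre'],3).tolist(),round(d['score'],2)) for d in optics.recognise(n,f)])
np.save('f1.npy',f,allow_pickle=True)
c=(.507,-.166)
im=np.hstack([rect(f,c,.010,.08,400),rect(f,c,.036,.08,400)])
save('w2',np.vstack([cv2.resize(f['color'],(267,200)).repeat(1,0) if 0 else im]))
E
```

```text
2.25 [ 0.45954291 -0.20782857  0.27594703] [ 9.89618768e-01  1.43706411e-01  1.63035859e-03 -7.09886540e-04] [ 0.64525204  0.21085901 -0.30660438  1.54174853  0.06135701  1.39665578
 -0.94785778]
[ 0.53678165 -0.18468642  0.41947931] 431.8654437435346
wheel [([0.507, -0.163, 0.008], 0.91), ([0.34, -0.162, 0.011], 0.89), ([0.456, -0.01, 0.012], 0.6)]
hub_top [([0.341, -0.161, 0.014], 0.83), ([0.454, -0.01, 0.016], 0.71), ([0.503, -0.166, 0.011], 0.55)]
```

View pics/w2.png

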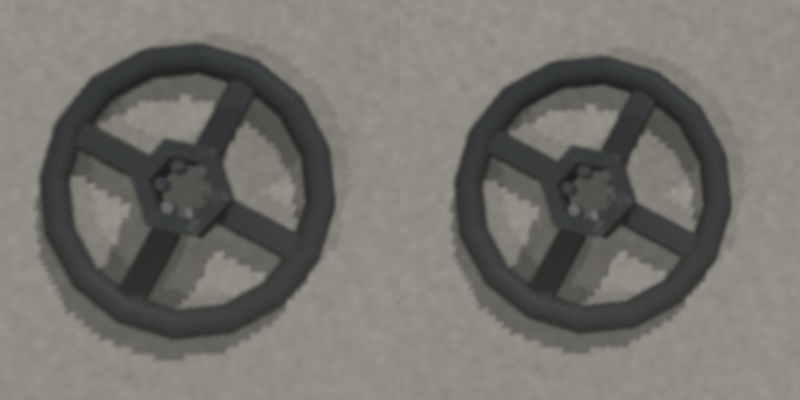

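Call:
{"op": "carry_out", "data": {"series": [{"jaw": 1, "dx": 1.4, "dy": -4.1, "dz": -0.4, "wx": 0, "wy": 0, "wz": 0}, {"jaw": 1, "dx": 1.4, "dy": -4.1, "dz": -0.4, "wx": 0, "wy": 0, "wz": 0}, {"jaw": 1, "dx": 1.4, "dy": -4.1, "dz": -0.4, "wx": 0, "wy": 0, "wz": 0}, {"jaw": 1, "dx": 1.4, "dy": -4.1, "dz": -0.4, "wx": 0, "wy": 0, "wz": 0}, {"jaw": 1, "dx": 1.4, "dy": -4.1, "dz": -0.4, "wx": 0, "wy": 0, "wz": 0}, {"jaw": 1, "dx": 1.4, "dy": -4.1, "dz": -0.4, "wx": 0, "wy": 0, "wz": 0}, {"jaw": 1, "dx": 1.4, "dy": -4.1, "dz": -0.4, "wx": 0, "wy": 0, "wz": 0}, {"jaw": 1, "dx": 1.4, "dy": -4.1, "dz": -0.4, "wx": 0, "wy": 0, "wz": 0}, {"jaw": 1, "dx": 0, "dy": 0, "dz": 0, "wx": 0, "wy": 0, "wz": 0}, {"jaw": 1, "dx": 0, "dy": 0, "dz": 0, "wx": 0, "wy": 0, "wz": 0}]}}

```text
t: 3.4
position: [0.4734, 0.1332, 0.3071]
eef_rot: [0.99, 0.14, -0.0, 0.001]
force: [0.2, -0.4, 0.5]
gripper_width: 0.0853
finger_force: 0.0
```

```bash
python3 - <<'E'
from h import *
s=ctrl.sense(); print(s['t'],s['position'],s['eef_rot'],s['q'])
f=optics.grab_frame('wrist'); print(-f['R'].T@f['t'])
for n in ['spline_top','shoulder','valve']: print(n,[(np.round(d['centre'],3).tolist(),round(d['score'],2)) for d in optics.recognise(n,f)])
np.save('f2.npy',f,allow_pickle=True)
c=(.525,.178)
top=np.hstack([rect(f,c,.184,.05,400),rect(f,c,.15,.05,400)])
save('w3',top)
E
```

```text
3.4 [0.473386   0.13319969 0.30712661] [ 9.90221608e-01  1.39501823e-01 -1.61395380e-04  6.18354853e-04] [ 0.16408097  0.20203019 -0.57286317  1.49939311  0.11062413  1.47297591
 -1.70125915]
[0.55126801 0.15612718 0.45031274]
spline_top [([0.522, 0.179, 0.092], 0.66)]
shoulder [([0.52, 0.179, 0.09], 0.78)]
valve [([0.522, 0.181, 0.09], 0.92)]
```

View pics/w3.png

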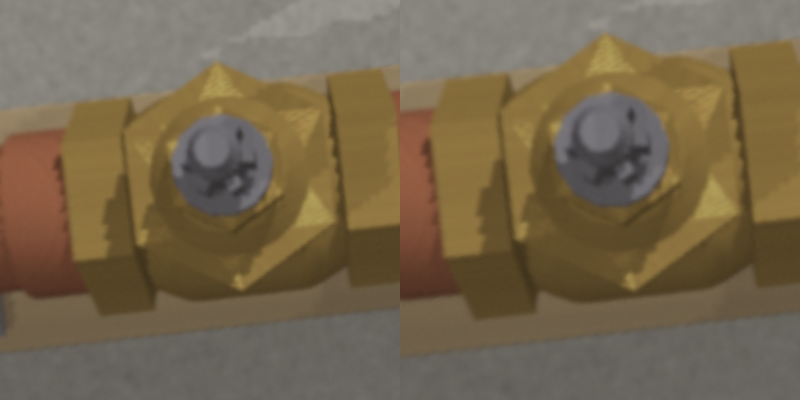

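Call:
{"op": "carry_out", "data": {"series": [{"jaw": 1, "dx": -0.7, "dy": 3.7, "dz": 1, "wx": 0, "wy": 0, "wz": 0}, {"jaw": 1, "dx": -0.7, "dy": 3.7, "dz": 1, "wx": 0, "wy": 0, "wz": 0}, {"jaw": 1, "dx": -0.7, "dy": 3.7, "dz": 2.5, "wx": 0, "wy": 0, "wz": 0}, {"jaw": 1, "dx": -0.7, "dy": 3.7, "dz": 2.5, "wx": 0, "wy": 0, "wz": 0}, {"jaw": 1, "dx": -0.7, "dy": 3.7, "dz": 2.5, "wx": 0, "wy": 0, "wz": 0}, {"jaw": 1, "dx": -0.7, "dy": 3.7, "dz": 2.5, "wx": 0, "wy": 0, "wz": 0}, {"jaw": 1, "dx": -0.7, "dy": 3.7, "dz": 2.5, "wx": 0, "wy": 0, "wz": 0}, {"jaw": 1, "dx": -0.4, "dy": 3.3, "dz": 2.5, "wx": 0, "wy": 0, "wz": 0.1}, {"jaw": 1, "dx": 0, "dy": 0, "dz": 0, "wx": 0, "wy": 0, "wz": 0.13}, {"jaw": 1, "dx": 0, "dy": 0, "dz": 0, "wx": 0, "wy": 0, "wz": 0.13}, {"jaw": 1, "dx": 0, "dy": 0, "dz": 0, "wx": 0, "wy": 0, "wz": 0.14}, {"jaw": 1, "dx": 0, "dy": 0, "dz": 0, "wx": 0, "wy": 0, "wz": 0}]}}

```text
t: 4.8
position: [0.5024, -0.1631, 0.1371]
eef_rot: [0.994, -0.111, -0.0, 0.0]
force: [-0.6, 0.2, 0.0]
gripper_width: 0.0855
finger_force: 0.0
```

```bash
cat >> h.py <<'E'
from scipy.spatial.transform import Rotation as Ro
def go(tx,ty,tz,quiet=0):
    s=ctrl.sense(); r=Ro.from_quat(s['eef_rot']); d=r.inv().apply(np.array([tx,ty,tz])-s['position'])*100
    print('t',s['t'],'pos',np.round(s['position'],4),'yaw',np.round(np.degrees(np.arctan2(*r.as_matrix()[1::-1,0])),2),'tilt',np.round(r.as_matrix()[:2,2],4),'d_cm',np.round(d,2),'F',np.round(s['force'],1),'M',np.round(s['ft_torque'],2),'w',round(s['gripper_width'],4),'q7',round(s['q'][6],2))
E
python3 - <<'E'
from h import *
go(.503,-.1625,.012)
f=optics.grab_frame('wrist')
np.save('f3.npy',f,allow_pickle=True)
c=(.503,-.1625)
save('w4',np.hstack([rect(f,c,.010,.08,400),rect(f,c,.036,.04,400)]))
E
```

```text
t 4.8 pos [ 0.5024 -0.1631  0.1371] yaw -12.78 tilt [-0.0007 -0.0008] d_cm [ 0.05 -0.08 12.51] F [-0.6  0.2  0. ] M [-0.06 -0.04 -0.03] w 0.0855 q7 -1.61
```

View pics/w4.png

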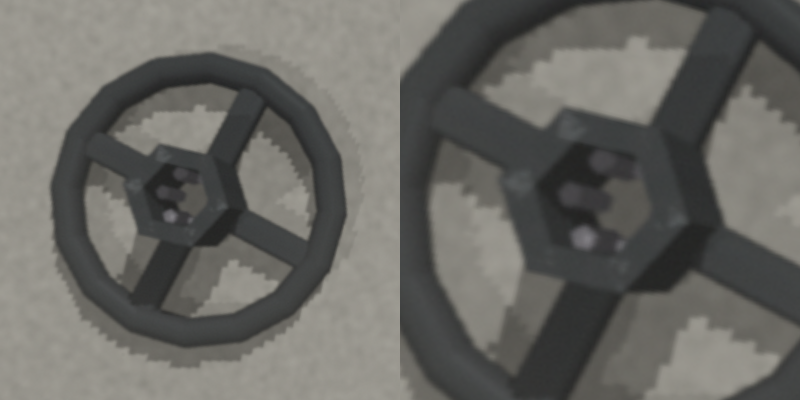

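Call:
{"op": "carry_out", "data": {"series": [{"jaw": 1, "dx": 0, "dy": -0.1, "dz": 3.5, "wx": 0, "wy": 0, "wz": -0.015}, {"jaw": 1, "dx": 0, "dy": 0, "dz": 3.5, "wx": 0, "wy": 0, "wz": 0}, {"jaw": 1, "dx": 0, "dy": 0, "dz": 3.5, "wx": 0, "wy": 0, "wz": 0}, {"jaw": 1, "dx": 0, "dy": 0, "dz": 1.2, "wx": 0, "wy": 0, "wz": 0}, {"jaw": 1, "dx": 0, "dy": 0, "dz": 0.8, "wx": 0, "wy": 0, "wz": 0}, {"jaw": -1, "dx": 0, "dy": 0, "dz": 0, "wx": 0, "wy": 0, "wz": 0}, {"jaw": -1, "dx": 0, "dy": 0, "dz": 0, "wx": 0, "wy": 0, "wz": 0}, {"jaw": -1, "dx": 0, "dy": 0, "dz": 0, "wx": 0, "wy": 0, "wz": 0}, {"jaw": -1, "dx": 0, "dy": 0, "dz": 0, "wx": 0, "wy": 0, "wz": 0}, {"jaw": -1, "dx": 0, "dy": 0, "dz": 0, "wx": 0, "wy": 0, "wz": 0}]}}

```text
t: 5.85
position: [0.5049, -0.162, 0.0143]
eef_rot: [0.995, -0.103, 0.002, 0.001]
force: [-0.0, -2.3, 6.1]
gripper_width: 0.033
finger_force: 61.4
```

```bash
python3 - <<'E'
from h import *
go(.5277,.1906,.23)
E
```

```text
t 5.85 pos [ 0.5049 -0.162   0.0143] yaw -11.78 tilt [ 0.0036 -0.0027] d_cm [ -4.88 -34.94 -21.66] F [-0.  -2.3  6.1] M [-0.42  0.17 -0.01] w 0.033 q7 -1.64
```

Call:
{"op": "carry_out", "data": {"series": [{"jaw": -1, "dx": 0, "dy": 0, "dz": -1, "wx": 0, "wy": 0, "wz": 0}, {"jaw": -1, "dx": 0, "dy": 0, "dz": -3, "wx": 0, "wy": 0, "wz": 0}, {"jaw": -1, "dx": 0, "dy": 0, "dz": -4, "wx": 0, "wy": 0, "wz": 0}, {"jaw": -1, "dx": 0, "dy": 0, "dz": -4, "wx": 0, "wy": 0, "wz": 0}, {"jaw": -1, "dx": 0, "dy": 0, "dz": -4, "wx": 0, "wy": 0, "wz": 0}, {"jaw": -1, "dx": 0, "dy": 0, "dz": -4, "wx": 0, "wy": 0, "wz": 0}, {"jaw": -1, "dx": 0, "dy": 0, "dz": -2.5, "wx": 0, "wy": 0, "wz": 0}, {"jaw": -1, "dx": 0, "dy": 0, "dz": 0, "wx": 0, "wy": 0, "wz": 0}, {"jaw": -1, "dx": 0, "dy": 0, "dz": 0, "wx": 0, "wy": 0, "wz": 0}]}}

```text
t: 6.75
position: [0.5023, -0.1597, 0.2361]
eef_rot: [0.995, -0.102, -0.001, -0.0]
force: [0.4, 0.1, -5.7]
gripper_width: 0.0325
finger_force: 60.9
```

```bash
python3 - <<'E'
from h import *
go(.5277,.1906,.25)
s=ctrl.sense();p=s['position']
f=optics.grab_frame('wrist'); np.save('f4.npy',f,allow_pickle=True)
z0=p[2]-.0143
save('w5',np.hstack([rect(f,p,z0+.012,.08,400),cv2.resize(f['color'],(533,400))[:,66:466]]))
E
```

```text
t 6.75 pos [ 0.5023 -0.1597  0.2361] yaw -11.72 tilt [-0.0023  0.0009] d_cm [ -4.63 -34.81  -1.37] F [ 0.4  0.1 -5.7] M [0.   0.05 0.02] w 0.0325 q7 -1.57
```

View pics/w5.png

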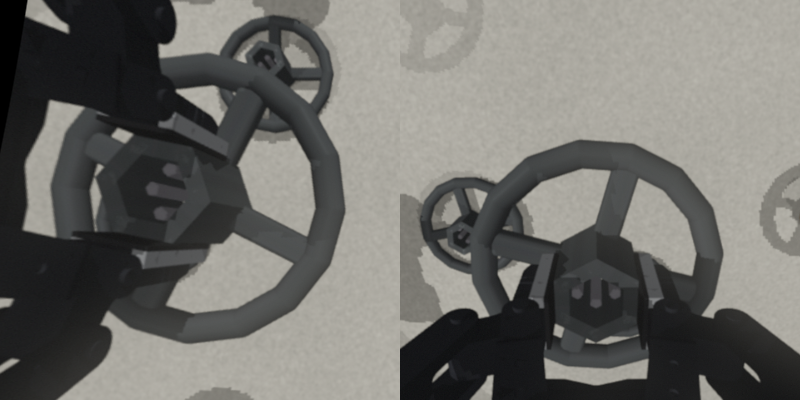

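Call:
{"op": "carry_out", "data": {"series": [{"jaw": -1, "dx": -0.5, "dy": -2.5, "dz": 0, "wx": 0, "wy": 0, "wz": 0}, {"jaw": -1, "dx": -0.5, "dy": -4, "dz": 0, "wx": 0, "wy": 0, "wz": 0}, {"jaw": -1, "dx": -0.5, "dy": -4, "dz": 0, "wx": 0, "wy": 0, "wz": 0}, {"jaw": -1, "dx": -0.5, "dy": -4, "dz": 0, "wx": 0, "wy": 0, "wz": 0}, {"jaw": -1, "dx": -0.5, "dy": -4, "dz": 0, "wx": 0, "wy": 0, "wz": 0}, {"jaw": -1, "dx": -0.5, "dy": -4, "dz": 0, "wx": 0, "wy": 0, "wz": 0}, {"jaw": -1, "dx": -0.5, "dy": -4, "dz": 0, "wx": 0, "wy": 0, "wz": 0}, {"jaw": -1, "dx": -0.5, "dy": -4, "dz": 0, "wx": 0, "wy": 0, "wz": 0}, {"jaw": -1, "dx": -0.5, "dy": -3, "dz": 0, "wx": 0, "wy": 0, "wz": 0}, {"jaw": -1, "dx": 0, "dy": -1.2, "dz": 0, "wx": 0, "wy": 0, "wz": 0}, {"jaw": -1, "dx": 0, "dy": 0, "dz": 0, "wx": 0, "wy": 0, "wz": 0}, {"jaw": -1, "dx": 0, "dy": 0, "dz": 0, "wx": 0, "wy": 0, "wz": 0}]}}

```text
t: 8.0
position: [0.5295, 0.1861, 0.2354]
eef_rot: [0.995, -0.103, -0.001, 0.002]
force: [-0.2, -0.6, -4.6]
gripper_width: 0.0327
finger_force: 61.0
```

```bash
python3 - <<'E'
from h import *
go(.5283,.1898,.21); print(ctrl.sense()['q'])
E
```

```text
t 8.0 pos [0.5295 0.1861 0.2354] yaw -11.84 tilt [-0.0033 -0.0034] d_cm [-0.19 -0.34  2.54] F [-0.2 -0.6 -4.6] M [-0.11 -0.09 -0.02] w 0.0327 q7 -2.29
[-0.03351818  0.37328391 -0.46559301  1.45355065  0.16984389  1.35890377
 -2.28534686]
```

Call:
{"op": "carry_out", "data": {"series": [{"jaw": -1, "dx": -0.2, "dy": -0.34, "dz": 0.5, "wx": 0, "wy": 0, "wz": 0}, {"jaw": -1, "dx": 0, "dy": 0, "dz": 1, "wx": 0, "wy": 0, "wz": 0}, {"jaw": -1, "dx": 0, "dy": 0, "dz": 1, "wx": 0, "wy": 0, "wz": 0}, {"jaw": -1, "dx": 0, "dy": 0, "dz": 0, "wx": 0, "wy": 0, "wz": 0}, {"jaw": -1, "dx": 0, "dy": 0, "dz": 0, "wx": 0, "wy": 0, "wz": 0}]}}

```text
t: 8.5
position: [0.5284, 0.1916, 0.2116]
eef_rot: [0.995, -0.103, -0.001, 0.0]
force: [0.4, -0.7, -3.7]
gripper_width: 0.033
finger_force: 60.9
```

```bash
python3 - <<'E'
from h import *
go(.5283,.1898,.194)
E
```

```text
t 8.5 pos [0.5284 0.1916 0.2116] yaw -11.79 tilt [-0.0012 -0.0007] d_cm [0.03 0.18 1.76] F [ 0.4 -0.7 -3.7] M [ 0.02 -0.05  0.  ] w 0.033 q7 -2.3
```

Call:
{"op": "carry_out", "data": {"series": [{"jaw": -1, "dx": 0, "dy": 0.18, "dz": 0.6, "wx": 0, "wy": 0, "wz": 0}, {"jaw": -1, "dx": 0, "dy": 0, "dz": 0.6, "wx": 0, "wy": 0, "wz": 0}, {"jaw": -1, "dx": 0, "dy": 0, "dz": 0.4, "wx": 0, "wy": 0, "wz": 0}, {"jaw": -1, "dx": 0, "dy": 0, "dz": 0, "wx": 0, "wy": 0, "wz": 0}, {"jaw": -1, "dx": 0, "dy": 0, "dz": 0, "wx": 0, "wy": 0, "wz": 0}]}}

```text
t: 9.0
position: [0.5283, 0.1906, 0.1962]
eef_rot: [0.995, -0.102, -0.0, 0.0]
force: [0.2, 0.2, -4.0]
gripper_width: 0.0331
finger_force: 60.9
```

```bash
python3 - <<'E'
from h import *
go(.5283,.1898,.184)
E
```

```text
t 9.0 pos [0.5283 0.1906 0.1962] yaw -11.75 tilt [-0.0002 -0.    ] d_cm [0.02 0.07 1.22] F [ 0.2  0.2 -4. ] M [-0.01 -0.01 -0.04] w 0.0331 q7 -2.3
```

Free so far. On down slowly onto the pilot, toward the spline ends (TCP about 0.184).

Call:
{"op": "carry_out", "data": {"series": [{"jaw": -1, "dx": 0, "dy": 0.05, "dz": 0.3, "wx": 0, "wy": 0, "wz": 0}, {"jaw": -1, "dx": 0, "dy": 0, "dz": 0.2, "wx": 0, "wy": 0, "wz": 0}, {"jaw": -1, "dx": 0, "dy": 0, "dz": 0.2, "wx": 0, "wy": 0, "wz": 0}, {"jaw": -1, "dx": 0, "dy": 0, "dz": 0, "wx": 0, "wy": 0, "wz": 0}]}}

```text
t: 9.4
position: [0.5293, 0.1898, 0.1894]
eef_rot: [0.995, -0.103, 0.001, -0.0]
force: [3.3, -0.9, -4.4]
gripper_width: 0.033
finger_force: 61.0
```

```bash
python3 - <<'E'
from h import *
go(.5283,.1898,.184)
E
```

```text
t 9.4 pos [0.5293 0.1898 0.1894] yaw -11.78 tilt [0.0022 0.0001] d_cm [-0.1   0.02  0.54] F [ 3.3 -0.9 -4.4] M [-0.05 -0.79  0.02] w 0.033 q7 -2.3
```

Call:
{"op": "carry_out", "data": {"series": [{"jaw": -1, "dx": 0.1, "dy": 0.03, "dz": 0.1, "wx": 0, "wy": 0, "wz": 0}, {"jaw": -1, "dx": 0, "dy": 0, "dz": 0.2, "wx": 0, "wy": 0, "wz": 0}, {"jaw": -1, "dx": 0, "dy": 0, "dz": 0.2, "wx": 0, "wy": 0, "wz": 0}, {"jaw": -1, "dx": 0, "dy": 0, "dz": 0, "wx": 0, "wy": 0, "wz": 0}]}}

```text
t: 9.8
position: [0.5294, 0.1896, 0.1841]
eef_rot: [0.995, -0.102, 0.0, -0.0]
force: [3.3, 0.5, -5.0]
gripper_width: 0.0326
finger_force: 61.0
```

```bash
python3 - <<'E'
from h import *
go(.5283,.1898,.184)
E
```

```text
t 9.8 pos [0.5294 0.1896 0.1841] yaw -11.75 tilt [0.0006 0.0002] d_cm [-0.12  0.    0.01] F [ 3.3  0.5 -5. ] M [ 0.01 -0.73 -0.01] w 0.0326 q7 -2.3
```

Call:
{"op": "carry_out", "data": {"series": [{"jaw": -1, "dx": 0.1, "dy": 0, "dz": 0.1, "wx": 0, "wy": 0, "wz": 0}, {"jaw": -1, "dx": 0, "dy": 0, "dz": 0.1, "wx": 0, "wy": 0, "wz": 0}, {"jaw": -1, "dx": 0, "dy": 0, "dz": 0.1, "wx": 0, "wy": 0, "wz": 0}, {"jaw": -1, "dx": 0, "dy": 0, "dz": 0, "wx": 0, "wy": 0, "wz": 0}]}}

```text
t: 10.2
position: [0.5298, 0.1896, 0.1833]
eef_rot: [0.995, -0.102, 0.0, -0.0]
force: [-2.2, -1.1, 7.3]
gripper_width: 0.0328
finger_force: 62.4
```

```bash
python3 - <<'E'
from h import *
go(.5283,.1898,.184)
E
```

```text
t 10.2 pos [0.5298 0.1896 0.1833] yaw -11.74 tilt [ 0.0005 -0.    ] d_cm [-0.15  0.01 -0.07] F [-2.2 -1.1  7.3] M [-0.35  0.52 -0.04] w 0.0328 q7 -2.3
```

Call:
{"op": "carry_out", "data": {"series": [{"jaw": -1, "dx": -0.05, "dy": 0, "dz": 0, "wx": 0, "wy": 0, "wz": -0.05}, {"jaw": -1, "dx": 0, "dy": 0, "dz": 0, "wx": 0, "wy": 0, "wz": -0.05}, {"jaw": -1, "dx": 0, "dy": 0, "dz": 0, "wx": 0, "wy": 0, "wz": -0.05}, {"jaw": -1, "dx": 0, "dy": 0, "dz": 0, "wx": 0, "wy": 0, "wz": -0.05}]}}

```text
t: 10.6
position: [0.53, 0.19, 0.1835]
eef_rot: [1.0, -0.002, 0.001, -0.0]
force: [-1.2, -0.4, 6.4]
gripper_width: 0.0327
finger_force: 62.3
```

```bash
python3 - <<'E'
from h import *
go(.5283,.1898,.184)
E
```

```text
t 10.6 pos [0.53   0.19   0.1835] yaw -0.17 tilt [0.0021 0.0007] d_cm [-0.17  0.02 -0.05] F [-1.2 -0.4  6.4] M [-0.15  0.21 -0.06] w 0.0327 q7 -2.12
```

Call:
{"op": "carry_out", "data": {"series": [{"jaw": -1, "dx": 0, "dy": 0, "dz": 0.03, "wx": 0, "wy": 0, "wz": -0.04}, {"jaw": -1, "dx": 0, "dy": 0, "dz": 0, "wx": 0, "wy": 0, "wz": -0.04}, {"jaw": -1, "dx": 0, "dy": 0, "dz": 0, "wx": 0, "wy": 0, "wz": -0.04}, {"jaw": -1, "dx": 0, "dy": 0, "dz": 0, "wx": 0, "wy": 0, "wz": -0.04}]}}

```text
t: 11.0
position: [0.5301, 0.1904, 0.1834]
eef_rot: [0.997, 0.078, 0.001, -0.001]
force: [-0.6, -1.3, 7.2]
gripper_width: 0.0329
finger_force: 62.4
```

Call:
{"op": "carry_out", "data": {"series": [{"jaw": -1, "dx": 0, "dy": 0, "dz": 0, "wx": 0, "wy": 0, "wz": -0.04}, {"jaw": -1, "dx": 0, "dy": 0, "dz": 0, "wx": 0, "wy": 0, "wz": -0.04}, {"jaw": -1, "dx": 0, "dy": 0, "dz": 0, "wx": 0, "wy": 0, "wz": -0.04}, {"jaw": -1, "dx": 0, "dy": 0, "dz": 0, "wx": 0, "wy": 0, "wz": -0.04}]}}

```text
t: 11.4
position: [0.5301, 0.1907, 0.1833]
eef_rot: [0.987, 0.158, 0.001, -0.001]
force: [-0.6, 0.4, 6.9]
gripper_width: 0.0326
finger_force: 62.3
```

```bash
python3 - <<'E'
from h import *
go(.5283,.1898,.184)
E
```

```text
t 11.4 pos [0.5301 0.1907 0.1833] yaw 18.16 tilt [0.0027 0.0018] d_cm [-0.2   0.03 -0.07] F [-0.6  0.4  6.9] M [-0.04  0.16 -0.03] w 0.0326 q7 -1.82
```

Call:
{"op": "carry_out", "data": {"series": [{"jaw": -1, "dx": 0, "dy": 0, "dz": 0, "wx": 0, "wy": 0, "wz": -0.04}, {"jaw": -1, "dx": 0, "dy": 0, "dz": 0, "wx": 0, "wy": 0, "wz": -0.04}, {"jaw": -1, "dx": 0, "dy": 0, "dz": 0, "wx": 0, "wy": 0, "wz": -0.04}, {"jaw": -1, "dx": 0, "dy": 0, "dz": 0, "wx": 0, "wy": 0, "wz": -0.04}]}}

```text
t: 11.8
position: [0.5301, 0.1906, 0.1829]
eef_rot: [0.972, 0.236, 0.001, -0.0]
force: [0.0, -0.1, 4.7]
gripper_width: 0.0328
finger_force: 62.0
```

Call:
{"op": "carry_out", "data": {"series": [{"jaw": -1, "dx": 0, "dy": 0, "dz": 0, "wx": 0, "wy": 0, "wz": -0.04}, {"jaw": -1, "dx": 0, "dy": 0, "dz": 0, "wx": 0, "wy": 0, "wz": -0.04}, {"jaw": -1, "dx": 0, "dy": 0, "dz": 0, "wx": 0, "wy": 0, "wz": -0.04}]}}

```text
t: 12.1
position: [0.5297, 0.1909, 0.1809]
eef_rot: [0.956, 0.294, 0.001, -0.001]
force: [1.5, 2.0, -1.7]
gripper_width: 0.0329
finger_force: 61.1
```

```bash
python3 - <<'E'
from h import *
go(.5283,.1898,.184)
E
```

```text
t 12.1 pos [0.5297 0.1909 0.1809] yaw 34.23 tilt [0.0007 0.0024] d_cm [-0.18  0.01 -0.31] F [ 1.5  2.  -1.7] M [ 0.42 -0.44 -0.04] w 0.0329 q7 -1.56
```

Call:
{"op": "carry_out", "data": {"series": [{"jaw": -1, "dx": 0, "dy": 0, "dz": 0.2, "wx": 0, "wy": 0, "wz": 0}, {"jaw": -1, "dx": 0, "dy": 0, "dz": 0.2, "wx": 0, "wy": 0, "wz": 0}, {"jaw": -1, "dx": 0, "dy": 0, "dz": 0, "wx": 0, "wy": 0, "wz": 0}]}}

```text
t: 12.4
position: [0.5297, 0.1909, 0.1769]
eef_rot: [0.956, 0.293, 0.001, -0.001]
force: [1.6, 3.8, -5.1]
gripper_width: 0.0327
finger_force: 61.1
```

```bash
python3 - <<'E'
from h import *
go(.5283,.1898,.164)
E
```

```text
t 12.4 pos [0.5297 0.1909 0.1769] yaw 34.1 tilt [0.0005 0.0023] d_cm [-0.18  0.02  1.29] F [ 1.6  3.8 -5.1] M [ 0.91 -0.55 -0.04] w 0.0327 q7 -1.57
```

Call:
{"op": "carry_out", "data": {"series": [{"jaw": -1, "dx": 0.08, "dy": -0.05, "dz": 0.2, "wx": 0, "wy": 0, "wz": 0}, {"jaw": -1, "dx": 0, "dy": 0, "dz": 0.3, "wx": 0, "wy": 0, "wz": 0}, {"jaw": -1, "dx": 0, "dy": 0, "dz": 0.3, "wx": 0, "wy": 0, "wz": 0}, {"jaw": -1, "dx": 0, "dy": 0, "dz": 0.2, "wx": 0, "wy": 0, "wz": 0}, {"jaw": -1, "dx": 0, "dy": 0, "dz": 0, "wx": 0, "wy": 0, "wz": 0}]}}

```text
t: 12.9
position: [0.5299, 0.1909, 0.1667]
eef_rot: [0.956, 0.293, 0.0, -0.0]
force: [2.3, 4.6, -3.7]
gripper_width: 0.0326
finger_force: 61.1
```

```bash
python3 - <<'E'
from h import *
go(.5283,.1898,.164)
E
```

```text
t 12.9 pos [0.5299 0.1909 0.1667] yaw 34.11 tilt [-0.0002  0.0009] d_cm [-0.19  0.01  0.27] F [ 2.3  4.6 -3.7] M [ 1.16 -0.39 -0.03] w 0.0326 q7 -1.57
```

Call:
{"op": "carry_out", "data": {"series": [{"jaw": -1, "dx": 0.08, "dy": -0.05, "dz": 0.2, "wx": 0, "wy": 0, "wz": 0}, {"jaw": -1, "dx": 0, "dy": 0, "dz": 0.15, "wx": 0, "wy": 0, "wz": 0}, {"jaw": -1, "dx": 0, "dy": 0, "dz": 0.1, "wx": 0, "wy": 0, "wz": 0}, {"jaw": -1, "dx": 0, "dy": 0, "dz": 0.1, "wx": 0, "wy": 0, "wz": 0}, {"jaw": -1, "dx": 0, "dy": 0, "dz": 0, "wx": 0, "wy": 0, "wz": 0}]}}

```text
t: 13.4
position: [0.53, 0.1911, 0.1636]
eef_rot: [0.956, 0.293, -0.0, 0.001]
force: [-3.0, 1.4, 8.4]
gripper_width: 0.033
finger_force: 62.6
```

```bash
python3 - <<'E'
from h import *
go(.5283,.1898,.164)
E
```

```text
t 13.4 pos [0.53   0.1911 0.1636] yaw 34.08 tilt [ 0.0002 -0.001 ] d_cm [-0.21  0.01 -0.04] F [-3.   1.4  8.4] M [ 0.43  0.74 -0.02] w 0.033 q7 -1.58
```

Call:
{"op": "carry_out", "data": {"series": [{"jaw": -1, "dx": 0, "dy": -0.02, "dz": -0.1, "wx": 0, "wy": 0, "wz": 0}, {"jaw": -1, "dx": 0, "dy": -0.02, "dz": 0, "wx": 0, "wy": 0, "wz": -0.08}, {"jaw": -1, "dx": 0, "dy": -0.02, "dz": 0, "wx": 0, "wy": 0, "wz": -0.1}, {"jaw": -1, "dx": 0, "dy": -0.02, "dz": 0, "wx": 0, "wy": 0, "wz": -0.1}, {"jaw": -1, "dx": 0, "dy": -0.02, "dz": 0, "wx": 0, "wy": 0, "wz": -0.1}, {"jaw": -1, "dx": 0, "dy": -0.02, "dz": 0, "wx": 0, "wy": 0, "wz": -0.1}, {"jaw": -1, "dx": 0, "dy": -0.02, "dz": 0, "wx": 0, "wy": 0, "wz": -0.1}, {"jaw": -1, "dx": 0, "dy": -0.02, "dz": 0, "wx": 0, "wy": 0, "wz": -0.1}]}}

```text
t: 14.2
position: [0.529, 0.1923, 0.1637]
eef_rot: [0.803, 0.597, -0.0, 0.0]
force: [-3.4, 2.7, 5.6]
gripper_width: 0.0326
finger_force: 62.2
```

```bash
python3 - <<'E'
from h import *
go(.5283,.1898,.164)
E
```

```text
t 14.2 pos [0.529  0.1923 0.1637] yaw 73.25 tilt [ 0.0003 -0.0004] d_cm [-0.26  0.   -0.03] F [-3.4  2.7  5.6] M [ 0.56  0.54 -0.16] w 0.0326 q7 -0.96
```

Call:
{"op": "carry_out", "data": {"series": [{"jaw": -1, "dx": 0.05, "dy": -0.03, "dz": 0, "wx": 0, "wy": 0, "wz": -0.1}, {"jaw": -1, "dx": 0.05, "dy": -0.03, "dz": 0, "wx": 0, "wy": 0, "wz": -0.1}, {"jaw": -1, "dx": 0, "dy": -0.03, "dz": 0, "wx": 0, "wy": 0, "wz": -0.1}, {"jaw": -1, "dx": 0, "dy": -0.03, "dz": 0, "wx": 0, "wy": 0, "wz": -0.1}, {"jaw": -1, "dx": 0, "dy": -0.03, "dz": 0, "wx": 0, "wy": 0, "wz": -0.1}, {"jaw": -1, "dx": 0, "dy": -0.03, "dz": 0, "wx": 0, "wy": 0, "wz": -0.1}, {"jaw": -1, "dx": 0, "dy": -0.03, "dz": 0, "wx": 0, "wy": 0, "wz": -0.1}, {"jaw": -1, "dx": 0, "dy": -0.03, "dz": 0, "wx": 0, "wy": 0, "wz": -0.1}, {"jaw": -1, "dx": 0, "dy": 0, "dz": 0, "wx": 0, "wy": 0, "wz": -0.1}, {"jaw": -1, "dx": 0, "dy": 0, "dz": 0, "wx": 0, "wy": 0, "wz": -0.04}, {"jaw": -1, "dx": 0, "dy": 0, "dz": 0, "wx": 0, "wy": 0, "wz": 0}]}}

```text
t: 15.3
position: [0.527, 0.1921, 0.1636]
eef_rot: [0.447, 0.894, -0.001, 0.0]
force: [-3.0, 1.2, 7.1]
gripper_width: 0.0325
finger_force: 62.4
```

```bash
python3 - <<'E'
from h import *
go(.5283,.1898,.164)
E
```

```text
t 15.3 pos [0.527  0.1921 0.1636] yaw 126.89 tilt [-0.0001 -0.0019] d_cm [-0.26 -0.04 -0.04] F [-3.   1.2  7.1] M [ 0.25  0.54 -0.06] w 0.0325 q7 -0.13
```

Call:
{"op": "carry_out", "data": {"series": [{"jaw": -1, "dx": 0.06, "dy": -0.08, "dz": -0.1, "wx": 0, "wy": 0, "wz": 0}, {"jaw": 1, "dx": 0, "dy": 0, "dz": 0, "wx": 0, "wy": 0, "wz": 0}, {"jaw": 1, "dx": 0, "dy": 0, "dz": 0, "wx": 0, "wy": 0, "wz": 0}, {"jaw": 1, "dx": 0, "dy": 0, "dz": 0, "wx": 0, "wy": 0, "wz": 0}, {"jaw": 1, "dx": 0, "dy": 0, "dz": 0, "wx": 0, "wy": 0, "wz": 0}, {"jaw": 1, "dx": 0, "dy": 0, "dz": -1, "wx": 0, "wy": 0, "wz": 0}, {"jaw": 1, "dx": 0, "dy": 0, "dz": -2, "wx": 0, "wy": 0, "wz": 0}, {"jaw": 1, "dx": 0, "dy": 0, "dz": -3, "wx": 0, "wy": 0, "wz": 0}, {"jaw": 1, "dx": 0, "dy": 0, "dz": -4, "wx": 0, "wy": 0, "wz": 0}, {"jaw": 1, "dx": 0, "dy": 0, "dz": -4, "wx": 0, "wy": 0, "wz": 0}, {"jaw": 1, "dx": 0, "dy": 0, "dz": 0, "wx": 0, "wy": 0, "wz": 0}, {"jaw": 1, "dx": 0, "dy": 0, "dz": 0, "wx": 0, "wy": 0, "wz": 0}]}}

```text
t: 16.5
position: [0.5265, 0.1937, 0.3051]
eef_rot: [0.447, 0.895, 0.001, 0.001]
force: [-0.1, 0.4, 0.3]
gripper_width: 0.0856
finger_force: 0.0
```

```bash
python3 - <<'E'
from h import *
go(.5283,.1898,.164)
f=optics.grab_frame('wrist'); c=(.528,.1905)
save('w6',np.hstack([rect(f,c,.162,.08,400),rect(f,c,.186,.04,400)]))
E
```

```text
t 16.5 pos [0.5265 0.1937 0.3051] yaw 126.92 tilt [0.0028 0.0009] d_cm [-0.4  -0.13 14.11] F [-0.1  0.4  0.3] M [-0.03 -0.02 -0.01] w 0.0856 q7 -0.05
```

View pics/w6.png

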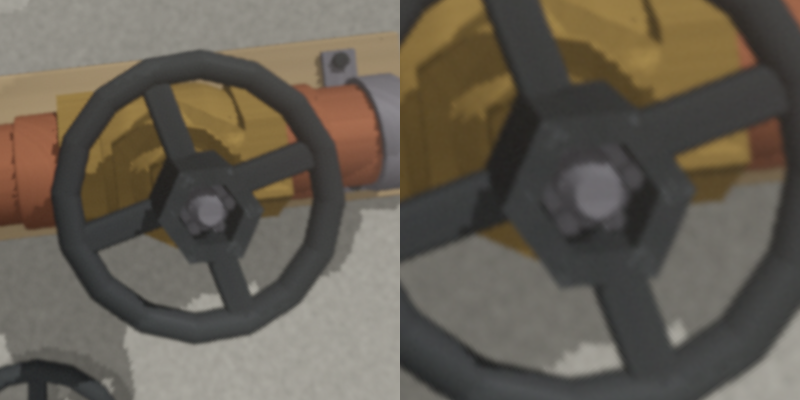

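The picture shows the wheel level and centred on the spindle, rim centre at about (199,197) on the left. The pilot end sits at the hub top, about (598,190) on the right. The gripper is clear, so I'm handing in.

```bash
python3 -c "
from rig import sign_off; print(sign_off())"
```

```text
the job is handed in; nothing more can be done
None
```

The handwheel is meshed and seated on the shoulder (20 mm drop measured), the wheel was turned about 93° anticlockwise to open the valve, then released. The job was handed in at about 16.5 s; the judge's result was not shown.

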